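# Bleed a bench pressure sprayer and release its filler cap

### The arm

A 7-joint arm with a two-finger parallel gripper is mounted at the origin on a cart in front of the work surface, level with it; the furniture and walls round the work are solid. World frame = base frame: x ahead of the robot, y to its left, z up, the work surface at z = 0. Lengths are in m, angles in rad, forces in N, time in s.
With the tool pointing down it reaches from about 0.425 to 0.925 m from the base axis. Payload 6.8 kg.
Tool frame: the origin (TCP) lies on the centre line of the jaws, within the pads' length; the fingertips stand 8 mm ahead of it and the grasp point (between the pads) lies 11 mm behind it (ctrl.nose_length is the distance from the TCP to the fingertips, in m); z points along the fingers, y is the direction in which the jaws open and shut (so a half turn about z gives the same grasp; the last joint's range is limited). The gripper opens to 88 mm and grips with 3 to 60 N. Pads are 20 mm wide; open, the fingers measure 115 mm over their backs; the gripper's body (75 mm by 178 mm) begins 61 mm behind the grasp point.
Start: joints at [-0.108, 0.477, 0.022, 1.555, -0.011, 1.109, -0.083], TCP at [0.675, 0, 0.231] pointing down, gripper open.
Joint ranges: [-2.96, 2.96], [-0.34, 2.1], [-1.41, 1.46], [0.24, 2.44], [-1.37, 4.51], [0.17, 1.92], [-2.96, 2.96]. Speed limits (rad/s): [2.39, 2.39, 3.14, 3.14, 3.14, 3.14, 3.14].

### API

Orientations are given as a unit quaternion [w, x, y, z].
In Python, from plant import ctrl gives the robot as it stands.
- The arm moves only by the tool servo_tool, never from a script. Its arguments are lists of equal length, an entry for each row: "gripper": the opening, from 0 (shut) to 1 (fully open); "dp": the shift along the world's x, y, z in cm, a list of three; "rot": the turn, a rotation vector about the world's x, y, z in degrees, a list of three. In form: {"gripper": [gripper, ...], "dp": [[x, y, z], ...], "rot": [[wx, wy, wz], ...]}. A call has 1 to 5 rows; each row shifts and turns the commanded pose from where the row before left it; what a row does not reach is not made up. A row lasts 1/8 s, in which the tool goes at most 62.5 mm and 10.7 degrees, less where a joint would pass 70% of its speed; a pose out of reach is approached as far as the arm can. A call is refused whole if a number of a shift passes 6.25 or a number of a turn 10.7, either way. A call with a gripper value outside its range is refused whole. The fingers move at their own pace and stop on an object; "force" is the grip in N (left out, the last holds). Time passes only in rows, so rows that do not move let the fingers close. It gives the time, the measured TCP pose, the force and the opening at its end, in the units of the state.
- ctrl.read_state(): the state, without advancing time (a new reading comes with each control period).
- ctrl.grab_frame(name): name is "scene" or "side" or "wrist"; returns a dict with "img" (480x640x3 uint8, red, green, blue), "depth" (480x640 float32, m along the optical axis (not along the pixel's ray), 0 where there is no reading), "fx", "fy", "cx", "cy" (pixels), "k1" (the pictures are not rectified: a ray, as slopes to the right and down, at radius r is drawn at 1 + k1 r^2 times it, then the intrinsics apply), "origin" and "orientation" of the camera in the world. Camera axes: x right, y down, z forward; pixel columns grow to the right and rows downward; lengths in m; the calibration is good to about 2 mm. A picture is of the moment at which its call begins.
- ctrl.sign_off(): hands the job in, once; it reports no verdict.
The state is a dict: "clock": time; "joints": joint angles; "joint_velocities": joint speeds; "joint_torque": joint torques, N m; "position": TCP position; "tcp_rot": TCP orientation; "ft_force": force on the tool from outside, world axes, zero at the start; "ft_torque": the same for the moment, N m; "finger_gap": finger opening in m.
Only numpy, scipy, OpenCV 4.12 (cv2) and the standard library are available. Lean on these libraries where they do the work, as an engineer would, in place of code of your own. Each camera call takes 0.05 s, during which the arm holds its last target.

### The job

Get the white bench sprayer ready for refilling. First bleed it: squeeze the blue trigger all the way in against its grey grip, press the red lock-on button beside it fully down while the trigger is held in, and ease the trigger off so that the lock keeps it on by itself. Then, with the trigger still locked on, turn the black filler cap anticlockwise to its first stop without pushing it down, press it down there, turn it on past the stop to its end and let it spring up again; leave the tub, the tape roll and the blue dish where they are.

Things in the scene. Friction and masses are not known exactly. Their poses are not given: they have to be found in the camera images.
- sprayer: White bench sprayer, fixed; tank 140 x 290 mm (own x, y), flat top at z = 68 mm. Origin: centre of its underside, on the worktop; x away from the robot at yaw 0, z up. Filler cap on its +y half in a collar (radius 42 mm, top z = 92 mm; marks white shut, yellow first stop, green end); spray head on its -y half: grey upright grip, 34 mm wide in x, top z = 150 mm, spray tube to +x.
- squeeze_mid (a point): Fixed point of the spray head, z = 123 mm, axes as the sprayer's. Squeeze along y: the grip's outer face is 22 mm towards +y; the trigger's outer face stands 37 mm towards -y at rest, 22 mm when squeezed. Fingers centred here squeeze it fully; the trigger-side finger is then over the red button. Both faces are slick (friction about 0.1): fingers can slide down while squeezing.
- trigger_face (a point): Centre of the outer (-y) face of the blue trigger, a plate 34 mm wide (x), 10 mm thick (y), 40 mm high, z = 104 to 144 mm above the worktop; moves with it. Axes as the sprayer's.
- trigger (a joint): Travel of the trigger towards the grip (sprayer +y), m: 0 at rest, 0.015 fully squeezed. Spring 4 N at rest, 10 N squeezed; it returns when let go unless locked. Locked on, it rests at about 0.009; a further full squeeze would unlock it.
- lock_top (a point): Centre of the top face of the red lock-on button, 30 x 26 mm (x, y), at the foot of the trigger: at rest z = 94 mm, 10 mm below the trigger's lower edge, 20 to 46 mm from squeeze_mid towards -y. Axes as the sprayer's. Pressed straight down, for instance with the tip of the finger that squeezes the trigger, sliding down it.
- lock_button (a joint): Travel of the lock-on button downward, m: 0 up, 0.008 fully down; spring 3 to 5.4 N. It goes only 1 mm down unless the trigger is squeezed past 0.011. Pressed past 0.006 then, and kept down while the trigger is eased, it catches the trigger and stays down at 0.006 to 0.007; otherwise it pops up.
- cap_grip (a point): Point on the axis of the black filler cap, in its grip bar, z = 120 mm when the cap is up; turns and sinks with it. The bar is 62 mm long along this point's x, 24 mm thick along its y, z = 100 to 134 mm; below it a disc of radius 34 mm, top z = 100 mm. At cap_turn = 0 the bar lies -0.55 rad (clockwise from above) from the sprayer's x axis.
- cap_turn (a joint): Turn of the filler cap, rad, growing anticlockwise seen from above: starts between 0 and 0.15; first stop at about 0.40, passed (at 0.80) only with the cap pressed at least 5 mm down; end stop at 1.15. Friction 0.06 N m.
- cap_press (a joint): How far the filler cap is pressed down, m: 0 up, 0.009 fully down; spring 5 N at the top, 12 N at the bottom.
- masking_tape: Bystander: roll of masking tape lying flat, 96 mm across, 25 mm high; origin under its centre.
- sauce_tub: Bystander: lidded plastic tub 104 x 149 x 60 mm; origin under its centre.
- blue_dish: Bystander: small dark blue dish, 84 mm across, 24 mm high; origin under its centre.

How it is judged:
On the way, in this order (a step that is already met when the one before it is completed fails the run):
1. the trigger is squeezed all the way in (past 12 mm of its 15 mm), the lock-on button still up (less than 3 mm down) (value of joint trigger above 0.012 m and value of joint lock_button below 0.003 m), for 0.05 s.
2. the lock-on button is pressed down (past 4 mm) with the trigger held in (value of joint trigger above 0.0105 m and value of joint lock_button above 0.004 m), for 0.05 s.
3. the trigger is eased and, with no finger on the sprayer, held on by the lock (value of joint trigger between 0.0075 and 0.0105 m and value of joint lock_button above 0.0045 m and contact force between the fingers and sprayer below 0.3 N), for 0.3 s.
4. the cap is turned to its first stop (0.33 to 0.55 rad), not pressed down (less than 3.5 mm) (value of joint cap_turn between 0.33 and 0.55 rad and value of joint cap_press below 0.0035 m), for 0.05 s.
5. the cap is pressed down at the stop (past 5 mm) (value of joint cap_turn between 0.28 and 0.75 rad and value of joint cap_press above 0.005 m), for 0.05 s.
At the end, for the whole second after the job is handed in: The trigger is held on by the lock (trigger 7.5 to 10.5 mm in, lock-on button more than 4.5 mm down) with no finger on the sprayer, and the filler cap stands past its stop at its end (turned more than 0.95 rad) and has sprung up (less than 2.5 mm down) (all of step 3 and value of joint cap_turn above 0.95 rad and value of joint cap_press below 0.0025 m); the robot touches nothing.
It fails at once if the tub is pushed more than 30 mm from its place (distance of sauce_tub from where it was at the start of the episode above 0.03 m).
It fails at once if the tape roll is pushed more than 30 mm from its place (distance of masking_tape from where it was at the start of the episode above 0.03 m).
It fails at once if the blue dish is pushed more than 30 mm from its place (distance of blue_dish from where it was at the start of the episode above 0.03 m).
It fails at once if the trigger comes off its lock, or is not yet locked, when the cap is turned to its first stop or past it (value of joint cap_turn above 0.33 rad and value of joint trigger below 0.007 m).
It also fails if it takes over 51 s, if anything falls off the work surface, if the arm or the gripper's body presses on something with over 40 N, if the wrist force passes 120 N, or if a joint passes its speed limit or range.

## Working session

There is one attempt and no reset: what is moved stays moved. The work goes in short steps, Python scripts to look and compute and a tool call to move; the robot and the scene stay as the last step left them, time stands still between calls to the robot, and variables do not carry over. Pictures are saved under pics/ and viewed, and the job is handed in when it is done.

Besides the shell and the picture viewer there is one more tool, called after "Call:" as name(argument=value, ...) on one line, values as JSON. servo_tool: Moves the arm, as the interface text tells. Its arguments: {"type":"object","properties":{"gripper":{"type":"array","items":{"type":"number"}},"dp":{"type":"array","items":{"type":"array","items":{"type":"number"}}},"rot":{"type":"array","items":{"type":"array","items":{"type":"number"}}},"force":{"type":"number"}},"required":["gripper","dp","rot"]}

```bash
mkdir -p pics; ls
python3 - <<'E'
from plant import ctrl
import cv2,pickle
s=ctrl.read_state();print(s)
for n in("scene","side","wrist"):
    f=ctrl.grab_frame(n);pickle.dump(f,open(f"f_{n}0.pkl","wb"))
    cv2.imwrite(f"pics/{n}0.png",f["img"][:,:,::-1]);print(n,{k:v for k,v in f.items() if k not in("img","depth")},f["depth"].min(),f["depth"].max())
print(ctrl.nose_length)
E
```

```text
pics
{'clock': 0.0, 'joints': array([-0.10806035,  0.47776975,  0.02231894,  1.55639943, -0.01151014,
        1.10929506, -0.08309026]), 'joint_velocities': array([ 0.00032684,  0.00056808,  0.00089805,  0.00064693,  0.00044026,
       -0.00052666,  0.00151213]), 'joint_torque': array([-1.31144458e-03, -5.82851672e+01,  1.53386436e+00, -2.72606850e+01,
       -5.43364382e-02,  1.69422745e-02,  2.21527275e-04]), 'position': array([ 6.74436257e-01, -2.29217888e-05,  2.29723621e-01]), 'tcp_rot': array([-5.76684692e-04,  7.07104327e-01,  7.07108698e-01, -6.54041073e-04]), 'ft_force': array([0.52153209, 0.42116936, 0.18826579]), 'ft_torque': array([ 0.04894252,  0.02026499, -0.02388625]), 'finger_gap': 0.08755061215438477}
scene {'fx': 514.2619600431158, 'fy': 514.2619600431158, 'cx': 312.61054557604643, 'cy': 229.59280226668477, 'k1': -0.08238392919183053, 'origin': array([-0.40961805,  0.91745996,  0.69686428]), 'orientation': array([ 0.21540724, -0.3181635 ,  0.77462241, -0.50232642])} 0.0 3.999986
side {'fx': 494.0112150741868, 'fy': 494.0112150741868, 'cx': 318.3661935791298, 'cy': 233.81892333708728, 'k1': 0.008858523931051422, 'origin': array([ 0.25120143, -0.74322876,  1.38672423]), 'orientation': array([-0.26785665,  0.94779236, -0.1665106 ,  0.0470815 ])} 0.0 3.1799498
wrist {'fx': 350.4551875743047, 'fy': 350.4551875743047, 'cx': 320.0681420093264, 'cy': 239.68291779146946, 'k1': -0.058473132765494075, 'origin': array([0.67536684, 0.07943331, 0.38385666]), 'orientation': array([ 1.45521482e-01,  9.89354764e-01,  2.58939035e-04, -7.63573547e-04])} 0.0 1.3977139
0.008
```

View pics/scene0.png

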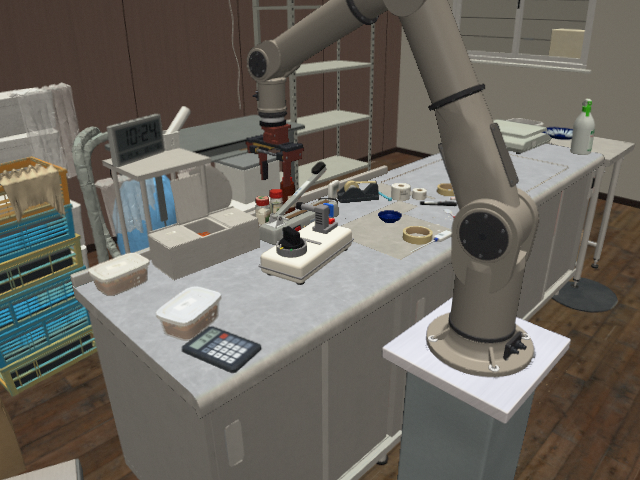

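View pics/side0.png

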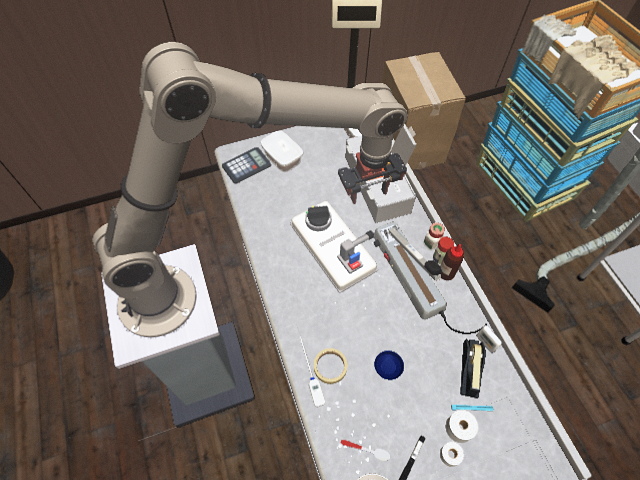

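View pics/wrist0.png

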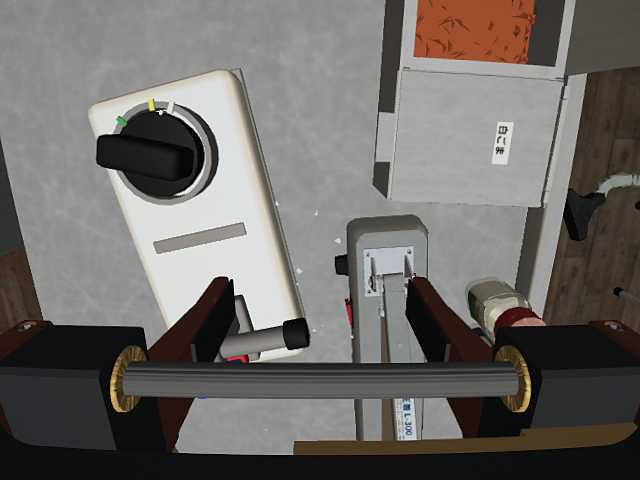

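The sprayer's white tank is visible: wrist view about (90..300, 70..360), side view (293..376, 203..288). The cap bar is at wrist (148,155) and the blue/red trigger near side (352,260). Next I'll measure the tank, cap and head.

```bash
cat > h.py <<'E'
import numpy as np,cv2,pickle
from scipy.spatial.transform import Rotation as R
def RR(q): return R.from_quat([q[1],q[2],q[3],q[0]])
def rays(f,uv):
    uv=np.atleast_2d(np.asarray(uv,float))
    K=np.array([[f['fx'],0,f['cx']],[0,f['fy'],f['cy']],[0,0,1]])
    xy=cv2.undistortPoints(uv[:,None],K,np.array([f['k1'],0,0,0,0.])).reshape(-1,2)
    return np.c_[xy,np.ones(len(xy))]
def plane(f,uv,z):
    d=RR(f['orientation']).apply(rays(f,uv));o=f['origin'];t=(z-o[2])/d[:,2];return o+t[:,None]*d
def cloud(f):
    h,w=f['depth'].shape;v,u=np.mgrid[:h,:w];uv=np.c_[u.ravel(),v.ravel()]
    r=rays(f,uv)*f['depth'].reshape(-1,1);return (RR(f['orientation']).apply(r)+f['origin']).reshape(h,w,3)
def project(f,P):
    c=RR(f['orientation']).inv().apply(np.atleast_2d(P)-f['origin']);xy=c[:,:2]/c[:,2:]
    r2=(xy**2).sum(1,keepdims=True);xy=xy*(1+f['k1']*r2);return xy*f['fx']+[f['cx'],f['cy']]
def load(n):return pickle.load(open(n,'rb'))
E
python3 - <<'E'
from h import *
for n in("side","wrist","scene"):
    f=load(f"f_{n}0.pkl");C=cloud(f);img=f['img'];hsv=cv2.cvtColor(img,cv2.COLOR_RGB2HSV)
    ok=f['depth']>0
    roi=ok&(C[...,0]>.3)&(C[...,0]<.9)&(abs(C[...,1])<.35)
    top=roi&(abs(C[...,2]-.068)<.006)&(hsv[...,1]<60)&(hsv[...,2]>140)
    m=top.astype(np.uint8); nn,l,st,ce=cv2.connectedComponentsWithStats(m)
    k=1+st[1:,4].argmax();P=C[l==k]
    rc=cv2.minAreaRect(P[:,:2].astype(np.float32)*1000);print(n,"top",st[k],rc,np.median(P[:,2]))
    for nm,mm in(("red",((hsv[...,0]<8)|(hsv[...,0]>172))&(hsv[...,1]>150)&(hsv[...,2]>90)),("blue",(hsv[...,0]>100)&(hsv[...,0]<125)&(hsv[...,1]>140)&(hsv[...,2]>90))):
        mm=(mm&roi&(C[...,2]>.05)&(C[...,2]<.16)).astype(np.uint8)
        nn,l,st,ce=cv2.connectedComponentsWithStats(mm)
        for i in range(1,nn):
            if st[i,4]>8: print("  ",nm,st[i],C[l==i].min(0).round(3),C[l==i].max(0).round(3),np.median(C[l==i],0).round(3))
f=load("f_side0.pkl");cv2.imwrite("pics/sidecrop.png",cv2.resize(f['img'][180:300,270:430,::-1],None,fx=5,fy=5,interpolation=cv2.INTER_CUBIC))
f=load("f_wrist0.pkl");cv2.imwrite("pics/wristcrop.png",cv2.resize(f['img'][60:410,80:320,::-1],None,fx=1.7,fy=1.7,interpolation=cv2.INTER_CUBIC))
E
```

```text
side top [ 292  201   85   86 2152] ((560.170166015625, -18.608367919921875), (139.84109497070312, 289.06488037109375), 12.28079891204834) 0.06825508298697192
   red [434 235   8   3  16] [ 0.858 -0.127  0.078] [ 0.877 -0.117  0.092] [ 0.865 -0.124  0.083]
   red [438 237  26  24 293] [ 0.844 -0.238  0.087] [ 0.889 -0.144  0.16 ] [ 0.863 -0.181  0.112]
   red [350 261  10   8  31] [ 0.572 -0.142  0.089] [ 0.6   -0.123  0.1  ] [ 0.584 -0.134  0.094]
   blue [350 253  10   6  29] [ 0.569 -0.135  0.139] [ 0.599 -0.123  0.15 ] [ 0.583 -0.128  0.144]
wrist top [   88    70   208   260 22603] ((557.9996948242188, 1.74072265625), (136.17344665527344, 244.80441284179688), 12.340032577514648) 0.06784656356112534
   red [227 355  20   8  75] [ 0.585 -0.133  0.092] [ 0.602 -0.095  0.139] [ 0.597 -0.128  0.094]
scene top [ 261  221   91   48 1320] ((559.7222900390625, -15.8387451171875), (140.58523559570312, 291.4071044921875), 13.189092636108398) 0.07048604046680318
   red [270 189  12   9 103] [ 0.845 -0.194  0.091] [ 0.889 -0.137  0.115] [ 0.863 -0.155  0.107]
   red [256 200  13   6  60] [ 0.849 -0.115  0.08 ] [ 0.877 -0.078  0.1  ] [ 0.858 -0.091  0.09 ]
   red [329 218   5   6  24] [ 0.568 -0.141  0.089] [ 0.587 -0.114  0.101] [ 0.574 -0.127  0.096]
   blue [324 203  10  14  59] [ 0.567 -0.132  0.108] [ 0.601 -0.119  0.148] [ 0.576 -0.126  0.137]
```

View pics/sidecrop.png

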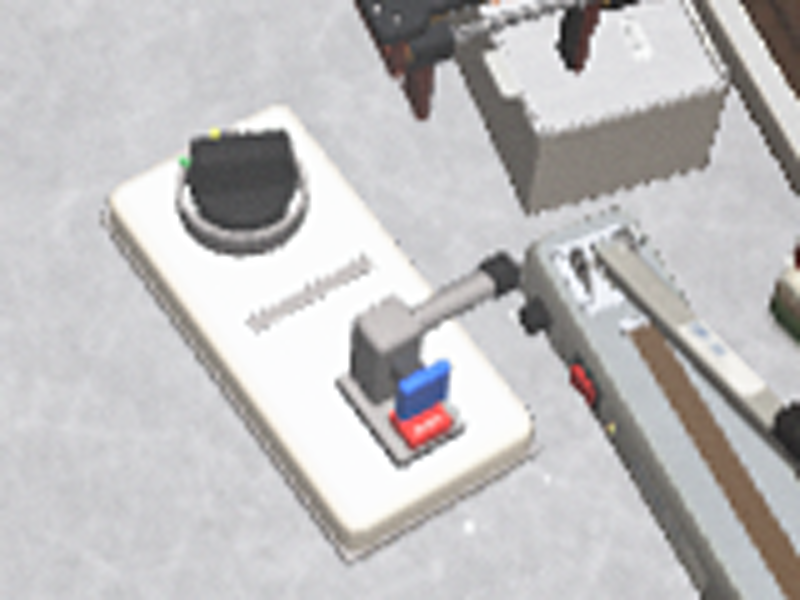

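View pics/wristcrop.png

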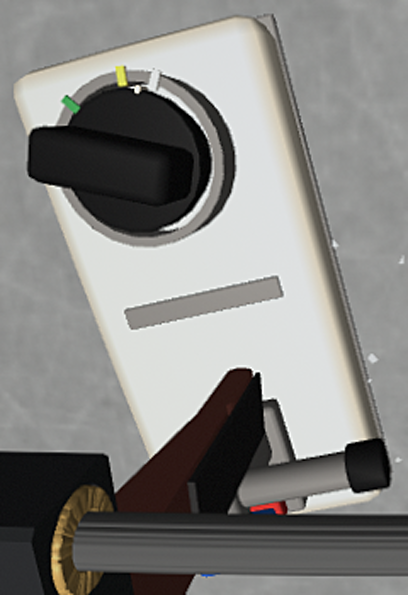

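Run:
```python
from h import *
f=load("f_side0.pkl");C=cloud(f)
ok=f['depth']>0
yaw=np.radians(12.5);c=np.array([.560,-.0175])
M=np.array([[np.cos(yaw),np.sin(yaw)],[-np.sin(yaw),np.cos(yaw)]])
for n in("side","scene","wrist"):
    f=load(f"f_{n}0.pkl");C=cloud(f);ok=f['depth']>0
    S=(C[...,:2]-c)@M.T
    def rep(nm,m):
        P=np.c_[S[m],C[...,2][m]]
        if len(P)>5: print(n,nm,len(P),np.percentile(P,[2,50,98],axis=0).round(4).tolist())
    hsv=cv2.cvtColor(f['img'],cv2.COLOR_RGB2HSV)
    rep("grip top",ok&(abs(C[...,2]-.150)<.004)&(abs(S[...,0])<.05)&(S[...,1]>-.12)&(S[...,1]<0))
    rep("cap top",ok&(abs(C[...,2]-.134)<.004)&(abs(S[...,0])<.06)&(S[...,1]>.02)&(S[...,1]<.14))
    rep("collar",ok&(abs(C[...,2]-.092)<.003)&(abs(S[...,0])<.06)&(S[...,1]>.02)&(S[...,1]<.14))
    for a,b,x0,x1 in((-.25,-.1,.65,.85),(-.1,.0,.65,.85),(0,.1,.65,.85),(.1,.2,.65,.85)):
        m=ok&(C[...,0]>x0)&(C[...,0]<x1)&(C[...,1]>a)&(C[...,1]<b)&(C[...,2]<.22)
        print("   h",a,b,np.percentile(C[m][:,2],[50,99,100]).round(3))
```

```text
side grip top 106 [[-0.015, -0.1148, 0.1463], [0.0016, -0.0772, 0.1493], [0.0311, -0.0606, 0.1537]]
side cap top 114 [[-0.0267, 0.0643, 0.1302], [0.0027, 0.0834, 0.1341], [0.0293, 0.1016, 0.1376]]
side collar 91 [[-0.0394, 0.0415, 0.0891], [-0.01, 0.0647, 0.0922], [0.0423, 0.1249, 0.0948]]
   h -0.25 -0.1 [0.049 0.192 0.2  ]
   h -0.1 0.0 [0.028 0.145 0.15 ]
   h 0 0.1 [0.049 0.111 0.115]
   h 0.1 0.2 [0.003 0.108 0.112]
scene grip top 75 [[-0.0156, -0.1137, 0.1461], [0.0011, -0.0732, 0.1495], [0.0409, -0.0559, 0.1538]]
scene cap top 91 [[-0.0277, 0.0684, 0.1309], [-0.0027, 0.0912, 0.1356], [0.0297, 0.1058, 0.1379]]
scene collar 104 [[-0.0387, 0.06, 0.0895], [-0.0171, 0.1111, 0.0936], [0.042, 0.1278, 0.0949]]
   h -0.25 -0.1 [0.067 0.198 0.206]
   h -0.1 0.0 [0.057 0.146 0.149]
   h 0 0.1 [0.066 0.111 0.115]
   h 0.1 0.2 [0.049 0.109 0.111]
wrist grip top 42 [[0.0149, -0.0827, 0.1464], [0.0174, -0.0788, 0.1481], [0.0188, -0.0752, 0.1507]]
wrist cap top 2629 [[-0.0243, 0.0659, 0.1306], [0.0033, 0.0839, 0.1336], [0.03, 0.102, 0.1353]]
wrist collar 2032 [[-0.0369, 0.0432, 0.0898], [0.0152, 0.0834, 0.0921], [0.0432, 0.1246, 0.0943]]
   h -0.25 -0.1 [0.048 0.142 0.145]
   h -0.1 0.0 [0.026 0.145 0.147]
   h 0 0.1 [0.104 0.108 0.111]
   h 0.1 0.2 [0.046 0.105 0.107]
```

Call:
servo_tool(gripper=[1, 1, 1, 1, 1], dp=[[-2, 1, 2], [-2, 1, 2], [-2, 1, 2], [-2, 0, 2], [-2, 0, 0]], rot=[[0, 0, -10], [0, 0, -10], [0, 0, -10], [0, 0, -10], [0, 0, -10]])

```text
clock: 0.78
position: [0.5751, 0.0303, 0.3122]
tcp_rot: [0.0, 0.941, 0.339, 0.001]
ft_force: [0.0, 0.4, -0.6]
finger_gap: 0.088
```

Call:
servo_tool(gripper=[1, 1, 1, 1], dp=[[0, 0, 0], [0, 0, 0], [0, 0, 0], [0, 0, 0]], rot=[[0, 0, -10], [0, 0, -10], [0, 0, -7.5], [0, 0, 0]])

```text
clock: 1.27
position: [0.5748, 0.03, 0.3104]
tcp_rot: [0.0, 0.994, 0.11, -0.0]
ft_force: [0.2, -0.1, -0.6]
finger_gap: 0.0878
```

Run:
```python
from plant import ctrl
import cv2,pickle
for n in("side","wrist"):
    f=ctrl.grab_frame(n);pickle.dump(f,open(f"f_{n}1.pkl","wb"))
    cv2.imwrite(f"pics/{n}1.png",f["img"][:,:,::-1])
s=ctrl.read_state();print(s['position'],s['tcp_rot'],s['joints'],s['clock'])
```

```text
[0.57489601 0.03009367 0.31051286] [ 1.01863180e-05  9.93900764e-01  1.10278037e-01 -1.59241641e-04] [-0.35725157  0.24706801  0.24076264  1.7131186  -0.06285614  1.18926046
 -1.44987408] 1.375
```

View pics/wrist1.png

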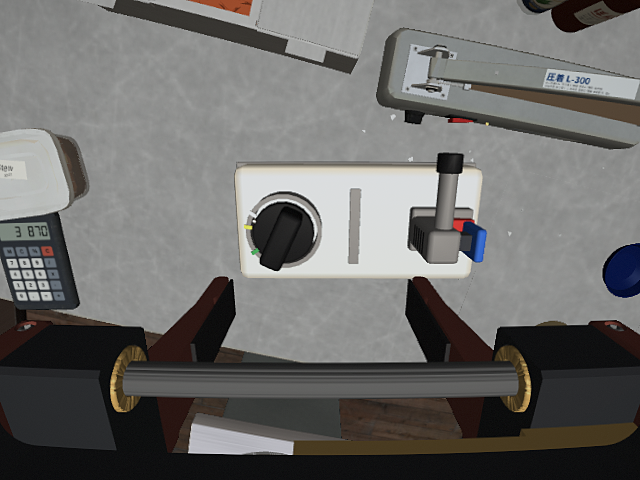

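The wrist view now shows the whole sprayer: tank (236..482, 163..278), cap bar about (287,235), grip top about (435,247), blue trigger at (478,243), red button at (462,225).

Run:
```python
from h import *
f=load("f_wrist1.pkl");C=cloud(f);ok=f['depth']>0;img=f['img'];hsv=cv2.cvtColor(img,cv2.COLOR_RGB2HSV)
yaw=np.radians(12.5);c=np.array([.560,-.0175])
top=ok&(abs(C[...,2]-.068)<.004)&(hsv[...,1]<60)&(hsv[...,2]>140)
nn,l,st,ce=cv2.connectedComponentsWithStats(top.astype(np.uint8));k=1+st[1:,4].argmax()
print("tank",cv2.minAreaRect(C[l==k][:,:2].astype(np.float32)*1000),np.median(C[l==k][:,2]))
M=np.array([[np.cos(yaw),np.sin(yaw)],[-np.sin(yaw),np.cos(yaw)]])
S=(C[...,:2]-c)@M.T
near=ok&(abs(S[...,0])<.075)&(abs(S[...,1])<.2)
def rect(nm,m):
    nn,l,st,ce=cv2.connectedComponentsWithStats(m.astype(np.uint8));k=1+st[1:,4].argmax();P=C[l==k]
    r=cv2.minAreaRect(P[:,:2].astype(np.float32)*1000);Q=S[l==k]
    print(nm,st[k],"rect",np.round(r[0],1),np.round(r[1],1),round(r[2],1),"S min/max",np.percentile(Q,[1,99],axis=0).round(4).tolist(),"z",np.percentile(P[:,2],[1,50,99]).round(4))
blue=(hsv[...,0]>100)&(hsv[...,0]<125)&(hsv[...,1]>120)
red=((hsv[...,0]<8)|(hsv[...,0]>172))&(hsv[...,1]>150)
rect("bluetop",near&blue&(abs(C[...,2]-.144)<.004)); rect("red",near&red)
rect("gripTop",near&~blue&~red&(abs(C[...,2]-.150)<.003)&(S[...,1]<-.03)&(S[...,0]<.017))
rect("collar",near&(abs(C[...,2]-.092)<.002)&(S[...,1]>.03))
rect("bar",near&(abs(C[...,2]-.133)<.003)&(S[...,1]>.03))
cv2.imwrite("pics/w1crop.png",cv2.resize(img[150:290,380:500,::-1],None,fx=4,fy=4,interpolation=cv2.INTER_CUBIC))
```

```text
tank ((562.3461303710938, -18.047744750976562), (133.68572998046875, 283.45257568359375), 12.244961738586426) 0.06779587886454885
bluetop [473 228  14  34 317] rect [ 586.7 -126.7] [33.7  9.4] 11.3 S min/max [[-0.0134, -0.1168], [0.0187, -0.1079]] z [0.1403 0.1434 0.1452]
red [413 277  81  76 203] rect [598.  -17.5] [ 1.4 12.4] 10.7 S min/max [[0.0363, -0.0134], [0.0377, -0.0023]] z [0.3031 0.3407 0.3664]
gripTop [427 233  34  31 933] rect [577.5 -89.8] [30.8 30.2] 12.7 S min/max [[-0.0135, -0.0889], [0.0165, -0.0601]] z [0.1473 0.1496 0.1515]
collar [244 194  78  74 953] rect [545.5  64.9] [85.7 81.8] 78.7 S min/max [[-0.0393, 0.0422], [0.0434, 0.1248]] z [0.0902 0.092  0.0938]
bar [ 260  211   42   60 1321] rect [544.6  64.2] [23.4 60.3] 77.9 S min/max [[-0.0258, 0.0639], [0.0311, 0.1019]] z [0.1303 0.1336 0.1355]
```

View pics/w1crop.png

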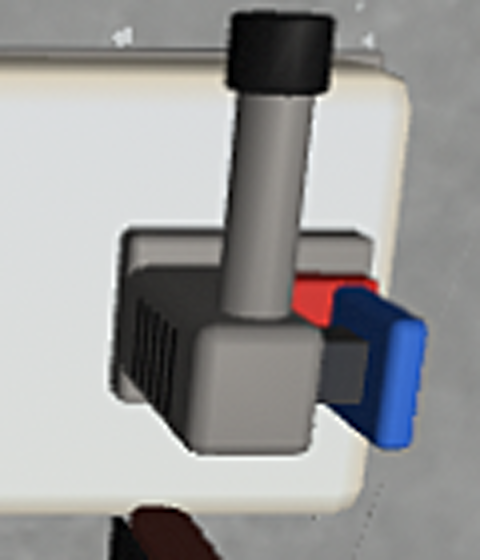

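Call:
servo_tool(gripper=[1, 1, 1, 1, 1], dp=[[0.2, -4.2, -2], [0.2, -4.2, -3], [0.04, -4.2, -3], [0, 0, -4], [0, 0, 0]], rot=[[0, 0, 0], [0, 0, 0], [0, 0, 0], [0, 0, 0], [0, 0, 0]])

```text
clock: 2.0
position: [0.5772, -0.096, 0.188]
tcp_rot: [-0.001, 0.994, 0.109, -0.003]
ft_force: [0.1, -0.9, -0.2]
finger_gap: 0.0878
```

Run:
```python
from plant import ctrl
import cv2,pickle
for n in("side","wrist","scene"):
    f=ctrl.grab_frame(n);pickle.dump(f,open(f"f_{n}2.pkl","wb"))
    cv2.imwrite(f"pics/{n}2.png",f["img"][:,:,::-1])
    if n!="wrist":
        u,v=(350,250) if n=="side" else (320,210)
        cv2.imwrite(f"pics/{n}2c.png",cv2.resize(f["img"][v-60:v+60,u-80:u+80,::-1],None,fx=4,fy=4,interpolation=cv2.INTER_CUBIC))
s=ctrl.read_state();print(s['position'],s['tcp_rot'],s['joints'],s['clock'],s['ft_force'])
```

```text
[ 0.58052126 -0.09537615  0.19221741] [1.72343262e-05 9.93955050e-01 1.09782489e-01 1.07909108e-03] [-0.16267403  0.38040949  0.28161022  1.82513745 -0.12757822  0.95143211
 -1.17693066] 2.15 [ 0.49029164 -0.38620837  0.89752499]
```

View pics/wrist2.png

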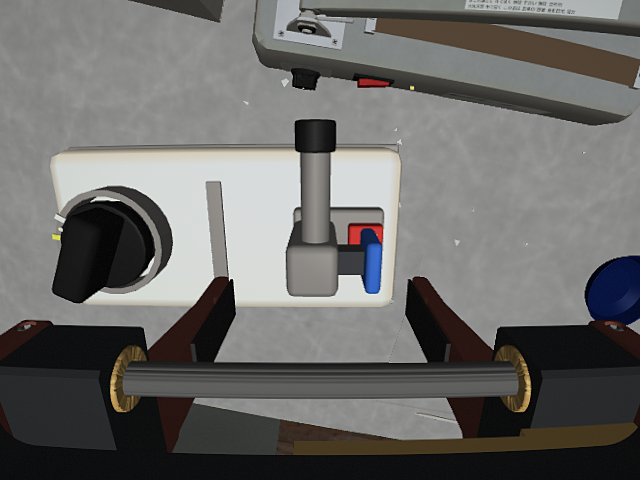

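View pics/side2c.png

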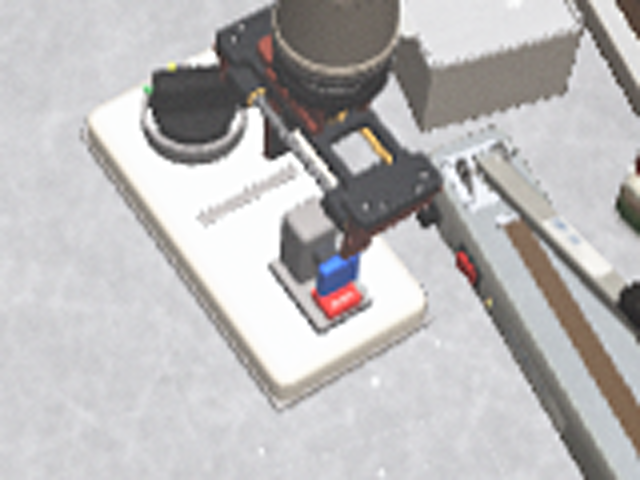

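View pics/scene2c.png

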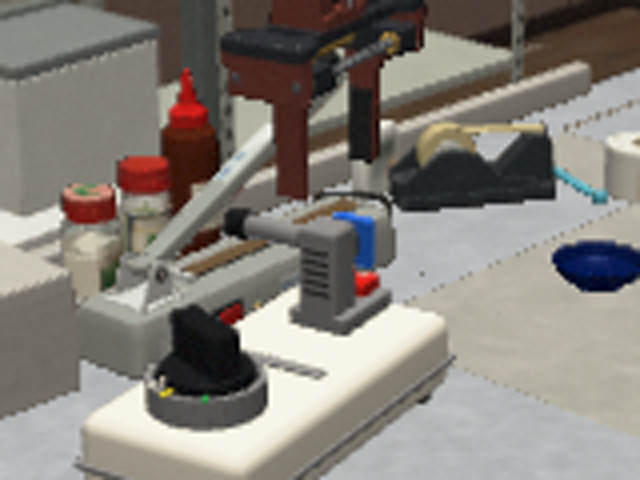

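Run:
```python
from h import *
for n in("wrist1","wrist2"):
    f=load(f"f_{n}.pkl");C=cloud(f);ok=f['depth']>0;img=f['img'];hsv=cv2.cvtColor(img,cv2.COLOR_RGB2HSV)
    yaw=np.radians(12.4);c=np.array([.5793,-.0957])
    M=np.array([[np.cos(yaw),np.sin(yaw)],[-np.sin(yaw),np.cos(yaw)]]);S=(C[...,:2]-c)@M.T
    near=ok&(abs(S[...,0])<.05)&(abs(S[...,1])<.06)
    blue=(hsv[...,0]>100)&(hsv[...,0]<125)&(hsv[...,1]>120)
    for nm,m in (("blue",near&blue&(C[...,2]>.138)&(C[...,2]<.15)),("grip",near&~blue&(C[...,2]>.147)&(C[...,2]<.153)&(S[...,0]<.014)&(S[...,1]>-.0))):
        Q=S[m]; print(n,nm,len(Q),np.percentile(Q,[0,1,50,99,100],axis=0).round(4).T.tolist(),cv2.minAreaRect(Q.astype(np.float32)*1000))
f=load("f_wrist2.pkl");s=np.array([.5805,-.0954,.192])
# fingertip check: project fingers in wrist view
print(project(f,[[.5805,-.0954,.184]]))
```

```text
wrist1 blue 352 [[-0.0162, -0.0154, 0.0014, 0.017, 0.0175], [-0.0368, -0.0363, -0.0306, -0.0273, -0.0271]] ((0.6479568481445312, -31.952295303344727), (9.515291213989258, 33.658790588378906), 89.67525482177734)
wrist1 grip 654 [[-0.0159, -0.0155, -0.0001, 0.0138, 0.014], [0.0, 0.0001, 0.0107, 0.0205, 0.0212]] ((-0.9495735168457031, 10.639494895935059), (21.208520889282227, 29.801801681518555), 89.98236846923828)
wrist2 blue 797 [[-0.0169, -0.0155, 0.0015, 0.0169, 0.0173], [-0.0373, -0.0369, -0.0319, -0.0274, -0.0272]] ((0.23137474060058594, -32.42031478881836), (9.992928504943848, 34.031978607177734), 88.38263702392578)
wrist2 grip 1518 [[-0.0161, -0.0155, -0.0, 0.0137, 0.014], [0.0003, 0.0004, 0.0099, 0.02, 0.0206]] ((-1.0840167999267578, 10.509718894958496), (30.09366798400879, 20.24327850341797), 0.20108401775360107)
[[320.66265293 296.80002895]]
```

Call:
servo_tool(gripper=[1, 1, 1, 1, 1], dp=[[0, 0, -2], [0, 0, -2], [0, 0, -1.5], [0, 0, -1.0], [0, 0, 0]], rot=[[0, 0, 0], [0, 0, 0], [0, 0, 0], [0, 0, 0], [0, 0, 0]])

```text
clock: 2.78
position: [0.5794, -0.0958, 0.1255]
tcp_rot: [-0.0, 0.994, 0.109, -0.0]
ft_force: [0.3, -0.3, 0.6]
finger_gap: 0.088
```

Call:
servo_tool(gripper=[1, 1], dp=[[0, 0, 0], [0, 0, 0]], rot=[[0, 0, 0], [0, 0, 0]])

```text
clock: 3.02
position: [0.5798, -0.0961, 0.1263]
tcp_rot: [0.0, 0.994, 0.109, 0.001]
ft_force: [-0.2, -0.1, -0.1]
finger_gap: 0.0879
```

Run:
```python
from plant import ctrl
s=ctrl.read_state();print(s['position'],s['tcp_rot'],s['clock'],s['ft_force'],s['finger_gap'])
```

```text
[ 0.57983764 -0.09609446  0.12629126] [7.86521649e-05 9.94062401e-01 1.08810197e-01 5.27553455e-04] 3.025 [-0.23715963 -0.10745653 -0.08414436] 0.08792063290027306
```

Call:
servo_tool(gripper=[0.45, 0.45, 0.45, 0.45, 0.45], dp=[[0, 0, 0], [0, 0, 0], [0, 0, 0], [0, 0, 0], [0, 0, 0]], rot=[[0, 0, 0], [0, 0, 0], [0, 0, 0], [0, 0, 0], [0, 0, 0]], force=22)

```text
clock: 3.65
position: [0.5796, -0.0962, 0.1259]
tcp_rot: [0.0, 0.994, 0.109, 0.0]
ft_force: [1.3, -1.9, 1.7]
finger_gap: 0.044
```

Call:
servo_tool(gripper=[0.45, 0.45, 0.45], dp=[[0, 0, 0], [0, 0, 0], [0, 0, 0]], rot=[[0, 0, 0], [0, 0, 0], [0, 0, 0]])

```text
clock: 4.03
position: [0.5796, -0.0962, 0.1259]
tcp_rot: [0.0, 0.994, 0.109, 0.0]
ft_force: [0.8, -2.0, 3.0]
finger_gap: 0.0435
```

Call:
servo_tool(gripper=[0.45, 0.45, 0.45, 0.45, 0.45], dp=[[0, 0, -0.6], [0, 0, -0.6], [0, 0, -0.6], [0, 0, -0.5], [0, 0, 0]], rot=[[0, 0, 0], [0, 0, 0], [0, 0, 0], [0, 0, 0], [0, 0, 0]])

```text
clock: 4.65
position: [0.5817, -0.0958, 0.1041]
tcp_rot: [0.0, 0.994, 0.109, 0.002]
ft_force: [2.0, -1.5, 7.8]
finger_gap: 0.0435
```

Call:
servo_tool(gripper=[0.45, 0.45, 0.45, 0.45], dp=[[0, 0, -0.3], [0, 0, -0.3], [0, 0, 0], [0, 0, 0]], rot=[[0, 0, 0], [0, 0, 0], [0, 0, 0], [0, 0, 0]])

```text
clock: 5.15
position: [0.5818, -0.0958, 0.0988]
tcp_rot: [0.0, 0.994, 0.109, 0.003]
ft_force: [0.5, -1.5, 12.2]
finger_gap: 0.0435
```

Call:
servo_tool(gripper=[0.45, 0.45, 0.45, 0.45], dp=[[0, 0, -0.3], [0, 0, -0.3], [0, 0, 0], [0, 0, 0]], rot=[[0, 0, 0], [0, 0, 0], [0, 0, 0], [0, 0, 0]])

```text
clock: 5.65
position: [0.5821, -0.0958, 0.0937]
tcp_rot: [0.0, 0.994, 0.109, 0.003]
ft_force: [-3.6, 0.8, 21.6]
finger_gap: 0.0437
```

Call:
servo_tool(gripper=[0.6, 0.7, 0.8, 0.85, 0.85], dp=[[0, 0, 0], [0, 0, 0], [0, 0, 0], [0, 0, 0], [0, 0, 0]], rot=[[0, 0, 0], [0, 0, 0], [0, 0, 0], [0, 0, 0], [0, 0, 0]])

```text
clock: 6.28
position: [0.5808, -0.0879, 0.0935]
tcp_rot: [-0.005, 0.994, 0.111, 0.001]
ft_force: [-8.2, 17.5, 30.1]
finger_gap: 0.0743
```

Call:
servo_tool(gripper=[0.9, 0.95, 1, 1, 1], dp=[[0, 0, 0.4], [0, 0, 0.6], [0, 0, 1], [0, 0, 2], [0, 0, 0]], rot=[[0, 0, 0], [0, 0, 0], [0, 0, 0], [0, 0, 0], [0, 0, 0]])

```text
clock: 6.9
position: [0.5804, -0.0966, 0.132]
tcp_rot: [0.0, 0.994, 0.108, 0.001]
ft_force: [0.4, 0.0, 0.0]
finger_gap: 0.0879
```

Call:
servo_tool(gripper=[1, 1, 1, 1, 1], dp=[[0, 0, 3], [0, 0, 3], [0, 0, 0], [0, 0, 0], [0, 0, 0]], rot=[[0, 0, 0], [0, 0, 0], [0, 0, 0], [0, 0, 0], [0, 0, 0]])

```text
clock: 7.52
position: [0.5785, -0.0959, 0.1892]
tcp_rot: [-0.0, 0.994, 0.109, -0.001]
ft_force: [-0.2, 0.3, -0.4]
finger_gap: 0.0879
```

```bash
cat > look.py <<'E'
from plant import ctrl
from h import *
import sys
n=sys.argv[1]
for k in("side","wrist"):
    f=ctrl.grab_frame(k);pickle.dump(f,open(f"f_{k}{n}.pkl","wb"));cv2.imwrite(f"pics/{k}{n}.png",f["img"][:,:,::-1])
    C=cloud(f);ok=f['depth']>0;hsv=cv2.cvtColor(f['img'],cv2.COLOR_RGB2HSV)
    yaw=np.radians(12.4);c=np.array([.5793,-.0957])
    M=np.array([[np.cos(yaw),np.sin(yaw)],[-np.sin(yaw),np.cos(yaw)]]);S=(C[...,:2]-c)@M.T
    near=ok&(abs(S[...,0])<.025)&(abs(S[...,1])<.06)
    blue=(hsv[...,0]>100)&(hsv[...,0]<125)&(hsv[...,1]>120);red=((hsv[...,0]<8)|(hsv[...,0]>172))&(hsv[...,1]>150)
    for nm,m in(("blue",near&blue&(C[...,2]>.138)&(C[...,2]<.15)),("red",near&red&(C[...,2]<.105)&(C[...,2]>.07))):
        if m.sum()>3:print(k,nm,m.sum(),"y'",np.percentile(S[m][:,1],[1,50,99]).round(4),"z",np.percentile(C[m][:,2],[5,50,95]).round(4))
s=ctrl.read_state();print(s['position'],s['tcp_rot'],s['joints'][6],s['clock'],s['ft_force'],s['finger_gap'])
E
python3 look.py 3
```

```text
side blue 25 y' [-0.0284 -0.0245 -0.018 ] z [0.139  0.1434 0.1479]
side red 49 y' [-0.047  -0.0309 -0.0197] z [0.0811 0.0864 0.0928]
wrist blue 791 y' [-0.0282 -0.0234 -0.0191] z [0.1409 0.1435 0.1447]
wrist red 524 y' [-0.046  -0.0385 -0.0213] z [0.0846 0.0859 0.087 ]
[ 0.57882293 -0.0959207   0.18958783] [-1.03485554e-04  9.94057857e-01  1.08849030e-01 -9.24702159e-04] -1.1765110522121054 7.625 [ 0.23685838 -0.31229118  0.02745348] 0.0877830132445174
```

View pics/wrist3.png

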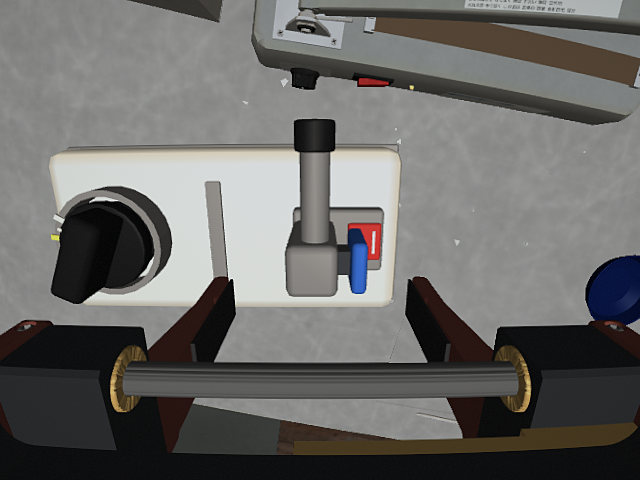

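Trigger is locked: blue face at y' = -28 mm (9 mm in), red button top at z ≈ 0.086, seen at wrist (370,242). On to the cap.

Call:
servo_tool(gripper=[1, 1, 1, 1, 1], dp=[[-0.8, 4, 0], [-0.9, 4, 0], [-0.9, 4, 0], [-0.8, 4, 0], [0, 0, 0]], rot=[[0, 0, -6], [0, 0, -6], [0, 0, -6.5], [0, 0, -6], [0, 0, 0]])

```text
clock: 8.25
position: [0.5445, 0.068, 0.19]
tcp_rot: [-0.0, 0.995, -0.102, -0.001]
ft_force: [0.6, -0.3, -1.1]
finger_gap: 0.0876
```

Call:
servo_tool(gripper=[1, 1], dp=[[0, 0, 0], [0, 0, 0]], rot=[[0, 0, 0], [0, 0, 0]])

```text
clock: 8.5
position: [0.5456, 0.0624, 0.1906]
tcp_rot: [0.0, 0.994, -0.105, 0.0]
ft_force: [1.0, 0.7, 0.1]
finger_gap: 0.0875
```

```bash
cat > bar.py <<'E'
from h import *
import sys
f=load(f"f_wrist{sys.argv[1]}.pkl");C=cloud(f);ok=f['depth']>0
d=np.hypot(C[...,0]-.5447,C[...,1]-.0645)
hsv=cv2.cvtColor(f['img'],cv2.COLOR_RGB2HSV)
m=ok&(d<.045)&(C[...,2]>.115)&(C[...,2]<.137)&(hsv[...,2]<60)
zt=np.percentile(C[...,2][m],90);m&=abs(C[...,2]-zt)<.004
P=C[m];r=cv2.minAreaRect(P[:,:2].astype(np.float32)*1000);a=r[2] if r[1][0]>r[1][1] else r[2]+90
a=(a+90)%180-90
print("bar",r,"long angle",round(a,1),"cap_turn~",np.radians(a-12.4)+.55,"ztop",np.percentile(P[:,2],[50,90]))
E
python3 look.py 4; python3 bar.py 4; python3 bar.py 1
```

```text
side blue 38 y' [-0.0286 -0.0246 -0.0188] z [0.139  0.143  0.1476]
side red 48 y' [-0.045  -0.0308 -0.0219] z [0.0829 0.0867 0.0906]
wrist blue 1111 y' [-0.0276 -0.0212 -0.018 ] z [0.1392 0.1433 0.1448]
wrist red 47 y' [-0.0459 -0.0426 -0.0382] z [0.0845 0.0859 0.0868]
[0.54560194 0.06268276 0.1906109 ] [ 1.81448697e-04  9.94422458e-01 -1.05470096e-01  2.08880106e-05] -1.8881729716759859 8.6 [ 0.7248259  -0.08118744 -0.91275984] 0.08781967924817996
bar ((544.337158203125, 64.36849975585938), (23.270931243896484, 60.01594161987305), 78.07975006103516) long angle -11.9 cap_turn~ 0.1255315636571136 ztop [0.13368519 0.1346096 ]
bar ((544.3910522460938, 64.1802978515625), (23.343172073364258, 60.029541015625), 78.04932403564453) long angle -12.0 cap_turn~ 0.1250005293357518 ztop [0.13360739 0.13475944]
```

View pics/wrist4.png

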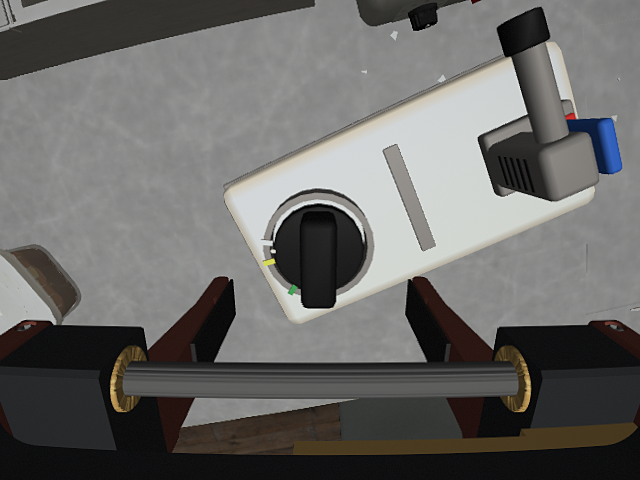

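Bar aligned vertically between the jaws (wrist (318,255)), trigger still locked. Descending.

Call:
servo_tool(gripper=[1, 1, 1, 1, 1], dp=[[-0.1, 0.15, -2], [0, 0, -2], [0, 0, -2], [0, 0, -1.2], [0, 0, -0.5]], rot=[[0, 0, 0], [0, 0, 0], [0, 0, 0], [0, 0, 0], [0, 0, 0]])

```text
clock: 9.22
position: [0.5443, 0.065, 0.1132]
tcp_rot: [0.0, 0.994, -0.105, -0.0]
ft_force: [0.6, -0.2, 0.0]
finger_gap: 0.0877
```

Call:
servo_tool(gripper=[1, 1, 1], dp=[[0, 0, 0], [0, 0, 0], [0, 0, 0]], rot=[[0, 0, 0], [0, 0, 0], [0, 0, 0]])

```text
clock: 9.6
position: [0.5448, 0.0656, 0.1142]
tcp_rot: [-0.0, 0.995, -0.105, 0.0]
ft_force: [-0.3, 0.6, -0.7]
finger_gap: 0.0876
```

Call:
servo_tool(gripper=[0.5, 0.2, 0.2, 0.2, 0.2], dp=[[0, -0.1, 0], [0, 0, 0], [0, 0, 0], [0, 0, 0], [0, 0, 0]], rot=[[0, 0, 0], [0, 0, 0], [0, 0, 0], [0, 0, 0], [0, 0, 0]], force=30)

```text
clock: 10.22
position: [0.5444, 0.0645, 0.1136]
tcp_rot: [0.0, 0.995, -0.105, -0.0]
ft_force: [0.1, -0.2, -0.6]
finger_gap: 0.0411
```

Call:
servo_tool(gripper=[0.2, 0.2, 0.2], dp=[[0, 0, 0], [0, 0, 0], [0, 0, 0]], rot=[[0, 0, 0], [0, 0, 0], [0, 0, 0]])

```text
clock: 10.6
position: [0.5444, 0.0643, 0.1137]
tcp_rot: [0.0, 0.995, -0.105, -0.0]
ft_force: [-0.1, -0.4, 0.4]
finger_gap: 0.024
```

Call:
servo_tool(gripper=[0.2, 0.2, 0.2, 0.2, 0.2], dp=[[0, 0, 0], [0, 0, 0], [0, 0, 0], [0, 0, 0], [0, 0, 0]], rot=[[0, 0, 4], [0, 0, 4], [0, 0, 4], [0, 0, 3], [0, 0, 1]])

```text
clock: 11.22
position: [0.5445, 0.0647, 0.1137]
tcp_rot: [-0.0, 0.999, 0.035, 0.0]
ft_force: [-0.4, 0.3, 0.2]
finger_gap: 0.0237
```

Call:
servo_tool(gripper=[0.2, 0.2, 0.2], dp=[[0, 0, 0], [0, 0, 0], [0, 0, 0]], rot=[[0, 0, 0], [0, 0, 0], [0, 0, 0]])

```text
clock: 11.6
position: [0.5445, 0.0646, 0.1137]
tcp_rot: [-0.0, 0.999, 0.035, 0.0]
ft_force: [0.6, 0.6, 0.4]
finger_gap: 0.024
```

```bash
cat > st.py <<'E'
from plant import ctrl
import numpy as np
s=ctrl.read_state();q=s['tcp_rot'];a=np.degrees(2*np.arctan2(q[2],q[1])) # jaw angle +90
print(s['position'],"bar angle",a,"turn",np.radians(a-12.4)+.55,s['clock'],s['ft_force'],s['ft_torque'],s['finger_gap'])
E
python3 st.py
```

```text
[0.54449832 0.06463771 0.11369485] bar angle 3.9797379383178044 turn 0.4030387031428798 11.6 [0.55184685 0.64489023 0.40525327] [ 0.25825496  0.13247348 -0.22584416] 0.023956270187189512
```

Call:
servo_tool(gripper=[0.2, 0.2, 0.2, 0.2, 0.2], dp=[[0, 0, -0.3], [0, 0, -0.3], [0, 0, -0.2], [0, 0, 0], [0, 0, 0]], rot=[[0, 0, 0], [0, 0, 0], [0, 0, 0], [0, 0, 0], [0, 0, 0]], force=45)

```text
clock: 12.22
position: [0.5445, 0.0646, 0.1065]
tcp_rot: [-0.0, 0.999, 0.035, 0.0]
ft_force: [-2.0, 1.2, 9.9]
finger_gap: 0.0238
```

```bash
python3 st.py; python3 look.py 5; python3 bar.py 5
```

```text
[0.54445142 0.06464453 0.10648497] bar angle 4.009097453197049 turn 0.4035511233443109 12.225 [-1.99194239  1.15949455  9.88773559] [ 0.16525879  0.87438578 -0.08108611] 0.023798421073001733
side blue 34 y' [-0.0284 -0.0244 -0.0194] z [0.1388 0.1434 0.1482]
side red 49 y' [-0.0456 -0.0314 -0.0213] z [0.084  0.0874 0.0913]
[0.54443593 0.06462809 0.10649162] [-1.61229325e-04  9.99387934e-01  3.49818630e-02  3.63028132e-05] -1.6057447902081856 12.325 [-3.27869713  0.62149    10.0015229 ] 0.023868770464794464
bar ((549.7599487304688, 67.09712982177734), (40.55917739868164, 51.32570266723633), 73.50833892822266) long angle -16.5 cap_turn~ 0.04574538792721161 ztop [0.12666407 0.12774162]
```

Call:
servo_tool(gripper=[0.2, 0.2, 0.2, 0.2, 0.2], dp=[[0, 0, 0], [0, 0, 0], [0, 0, 0], [0, 0, 0], [0, 0, 0]], rot=[[0, 0, 6], [0, 0, 7], [0, 0, 7], [0, 0, 7], [0, 0, 7]])

```text
clock: 12.95
position: [0.5443, 0.0654, 0.1067]
tcp_rot: [-0.001, 0.945, 0.328, 0.0]
ft_force: [-4.6, 2.3, 14.1]
finger_gap: 0.0239
```

Call:
servo_tool(gripper=[0.2, 0.2, 0.2, 0.2, 0.2], dp=[[0, 0, 0], [0, 0, 0], [0, 0, 0], [0, 0, 0], [0, 0, 0]], rot=[[0, 0, 4], [0, 0, 3], [0, 0, 1], [0, 0, 0], [0, 0, 0]])

```text
clock: 13.58
position: [0.5441, 0.0656, 0.1071]
tcp_rot: [-0.001, 0.92, 0.391, 0.0]
ft_force: [-6.2, 2.2, 16.1]
finger_gap: 0.0239
```

```bash
python3 st.py
```

```text
[0.54409938 0.06558705 0.10714097] bar angle 46.035308573649644 turn 1.1370468795344641 13.575 [-6.1863291   2.21527343 16.12231613] [ 0.67800757  1.7130129  -0.0843293 ] 0.023942741223425407
```

Call:
servo_tool(gripper=[0.2, 0.2, 0.2, 0.2], dp=[[0, 0, 0.3], [0, 0, 0.3], [0, 0, 0.2], [0, 0, 0]], rot=[[0, 0, 0], [0, 0, 0], [0, 0, 0], [0, 0, 0]])

```text
clock: 14.08
position: [0.5439, 0.0655, 0.1137]
tcp_rot: [-0.001, 0.92, 0.391, -0.0]
ft_force: [-2.6, 5.0, 3.8]
finger_gap: 0.0239
```

Call:
servo_tool(gripper=[0.5, 0.8, 1, 1, 1], dp=[[0, 0, 0], [0, 0, 0], [0, 0, 0], [0, 0, 0], [0, 0, 0]], rot=[[0, 0, 0], [0, 0, 0], [0, 0, 0], [0, 0, 0], [0, 0, 0]])

```text
clock: 14.7
position: [0.5444, 0.0644, 0.1136]
tcp_rot: [0.0, 0.921, 0.391, -0.0]
ft_force: [-0.6, -0.2, 0.2]
finger_gap: 0.0702
```

Call:
servo_tool(gripper=[1, 1, 1, 1, 1], dp=[[0, 0, 1], [0, 0, 3], [0, 0, 4], [0, 0, 4], [0, 0, 2]], rot=[[0, 0, 0], [0, 0, 0], [0, 0, 0], [0, 0, 0], [0, 0, 0]])

```text
clock: 15.32
position: [0.5454, 0.0646, 0.2569]
tcp_rot: [0.0, 0.921, 0.391, 0.002]
ft_force: [-0.7, 1.2, 0.6]
finger_gap: 0.0881
```

```bash
python3 look.py 6; python3 bar.py 6
```

```text
side blue 34 y' [-0.0286 -0.0236 -0.0185] z [0.1409 0.1438 0.1482]
side red 48 y' [-0.0446 -0.0315 -0.0215] z [0.0824 0.0871 0.0925]
wrist blue 82 y' [-0.0238 -0.019  -0.0176] z [0.1384 0.142  0.1444]
[0.54595303 0.06475299 0.25685038] [4.64839779e-04 9.20533602e-01 3.90652978e-01 2.81486631e-03] -0.9847426933135432 15.425 [0.18896255 0.28355388 0.41598431] 0.08772958884215572
bar ((544.2543334960938, 65.05934143066406), (59.928035736083984, 23.175765991210938), 46.48908615112305) long angle 46.5 cap_turn~ 1.1449667923330984 ztop [0.13366248 0.13468188]
```

View pics/wrist6.png

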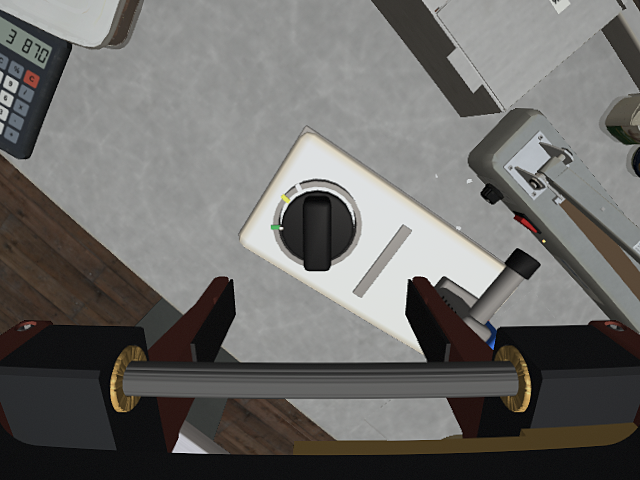

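View pics/side6.png

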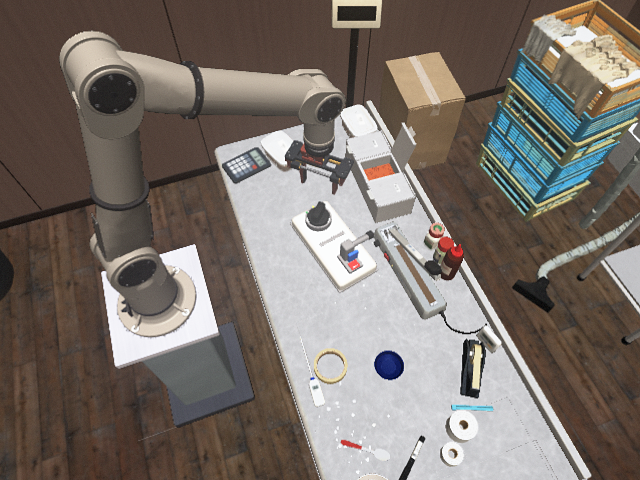

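The wrist view shows the cap bar (317,232) at its end mark with its top at z 0.134. The side view shows the trigger locked (352,255), and the tape (330,366), dish (389,365) and tub where they started. The arm is clear, so I'll hand in.

```bash
python3 -c "
from plant import ctrl
print(ctrl.sign_off())"
```

```text
the job is handed in; nothing more can be done
None
```

I bled the sprayer and opened its filler cap, then handed the job in at about 15.4 s of the 51 s allowed. The hand-in gives no verdict, so the checks below are my own measurements.

- **Trigger and lock:** I squeezed the trigger fully (finger gap 44 mm), slid down to press the red button to the bottom, and eased off. In the last check the trigger sits about 9 mm in and the button top is at z ≈ 0.087 m, about 7 mm down. Both readings come from the side camera; the wrist camera's trigger reading in that frame was partly hidden and I did not use it.
- **Cap:** I turned it unpressed to the first stop (about 0.40 rad) and pressed it down about 7 mm. I then turned it on to the end and let it spring up. The last picture gives about 1.14 rad turned, and the bar top is back at z = 0.134 m, which is fully up.
- **Bystanders and arm:** The tub, tape roll and dish look unmoved in the side view. The gripper is open and well clear of everything, with no contact force.

- **Surprise while easing the trigger:** the fingertip dragged on the pressed button and pushed the tool about 8 mm sideways, with readings of about 17 N sideways and 30 N upward. It cleared when I lifted, and the lock held.
- **Failed check:** while the fingers held the cap, the measurement of its bar from the wrist picture came out wrong because they hid it. For that step I relied on the tool pose and the force readings instead.

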